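Park the spring pin of the test jig and run the shuttle home

ROBOT

A 6-joint arm with a two-finger parallel gripper is mounted at the origin on the work surface. World frame = base frame: x ahead of the robot, y to its left, z up, the work surface at z = 0. Lengths are in m, angles in degrees, forces in N, time in s.
With the tool pointing down it reaches from about 0.4 to 0.825 m from the base axis. Payload 7 kg.
Tool frame: the origin (TCP) lies midway between the tips of the shut fingers; the grasp point (between the pads) lies 19 mm behind it; x points along the fingers, z is the direction in which the jaws open and shut, and the axes are right-handed (so a half turn about x gives the same grasp; the last joint's range is limited). The gripper opens to 88 mm and grips with 3 to 60 N. Pads are 19 mm wide; open, the fingers measure 130 mm over their backs; the gripper's body (78 mm by 193 mm) begins 47 mm behind the grasp point.
Start: joints at [80.678, 20.546, 0.682, 0, -70.136, -16.507], TCP at [0.294, 0.608, 0.202] pointing down, gripper open.
Joint ranges: [-176.03, 176.03], [-82.01, 121.73], [-58.28, 71.71], [-173.87, 95.51], [-174.79, -0.11], [-173.66, 173.66]. Speed limits (degrees/s): [136.94, 136.94, 172.46, 180, 180, 180].

INTERFACE

Orientations are given as [roll, pitch, yaw] about the fixed x, y, z axes, in that order (R = Rz(yaw) Ry(pitch) Rx(roll)).
In Python, from plant import get_state, capture, close_job gives the robot as it stands.
- The arm moves only by the tool play_rows, never from a script. Its argument "series" is one flat list of numbers, 4 for each row, row after row: the shift along the tool's x, y, z in m, then the turn about the tool's x in rad. In form: [tx, ty, tz, spin, tx, ty, tz, spin, ...]. A call has exactly 5 rows; each row shifts and turns the commanded pose from where the row before left it, along the tool's axes as they then stand; what a row does not reach is not made up. A row lasts 1/12 s, in which the tool goes at most 41.7 mm and 7.16 degrees, less where a joint would pass 70% of its speed; a pose out of reach is approached as far as the arm can. A call is refused whole if a number of a shift passes 0.0417 or a number of a turn 0.125, either way. A call with a gripper value outside its range is refused whole. "jaw" is the opening in per cent of the stroke, from 0 (shut) to 100 (fully open), set as the call begins (left out, the last holds). The fingers move at their own pace and stop on an object; "squeeze" is the grip in N (left out, the last holds). Time passes only in rows, so rows that do not move let the fingers close, or fill a call up. It gives the time, the measured TCP pose, the force and the opening at its end, in the units of the state.
- get_state(): the state, without advancing time (a new reading comes with each control period).
- capture(name): name is "scene" or "top" or "wrist"; returns a dict with "img" (420x560x3 uint8, blue, green, red), "K" (3x3 intrinsics, pixels), "k1" (the pictures are not rectified: a ray, as slopes to the right and down, at radius r is drawn at 1 + k1 r^2 times it, then the intrinsics apply), "world_from_camera" (4x4, takes a point from camera to world coordinates). Camera axes: x right, y down, z forward; pixel columns grow to the right and rows downward; lengths in m; the calibration is good to about 2 mm. A picture is of the moment at which its call begins. There is no depth.
- close_job(): hands the job in, once; it reports no verdict.
The state is a dict: "time_s": time; "joints": joint angles; "qd": joint speeds; "joint_torque": joint torques, N m; "tcp_pos": TCP position; "eef_rot": TCP orientation; "contact_force": force on the tool from outside, world axes, zero at the start; "moment": the same for the moment, N m; "gripper_width": finger opening in m.
Only numpy, scipy, OpenCV 4.12 (cv2) and the standard library are available. Lean on these libraries where they do the work, as an engineer would, in place of code of your own. Each camera call takes 0.05 s, during which the arm holds its last target.

TASK

The shuttle of the test jig is locked by a spring pin with a T-shaped handle. Pull the T-handle up, turn it anticlockwise (seen from above) by about 75 degrees into its rest notch and let go so that the pin stays out; then slide the shuttle by its upright handle plate all the way to the stop under the test head, and leave the pin parked out.

Things in the scene. Friction and masses are not known exactly. Their poses are not given: they have to be found in the camera images.
- jig: Fixed test jig. Base plate 130 (x) x 395 (y) x 12 mm; rails along its y. Origin: bench top, on the rail centre line; axes turn with the jig. At y -125 mm: steel bridge, 48 mm high, with the pin's 40 mm wide collar, 67 mm high. At y +147 to +183: test head, beam 112 mm wide in x, 94 mm high, with a round knob to 120 mm (not used). Stop at y +195, beyond the head.
- pin: Spring pin at jig x 0, y -125 mm. Black T-bar 60 (own y) x 12 (x) x 22 mm high on a 10 mm steel stem. Origin: middle of the T-bar, 105 mm above the bench when locked, T-bar then along the jig's y (within 6 deg). Its tip sits 10 mm deep in the shuttle. Lifts up to 28 mm; spring 5 N at the bottom, 10 N at the top. The round-knobbed plunger on a loose steel block is a spare.
- pin_turn (a joint): Turn of the spring pin in rad, 0 locked, + anticlockwise from above, range -0.12 to 1.65. A cross pin below the T-bar runs in the slotted collar: to turn past 0.23 lift by more than 17 mm (22 is good). From 0.96 to 1.65 (middle 1.31) lies the shallow rest notch, where the released pin stays 14.5 mm above its locked height, 4 mm clear of the shuttle.
- shuttle: Aluminium slide, 60 mm wide, with a copper cup in a white nest and a black upright handle plate 46 (x) x 14 mm (y), 30 to 105 mm above the bench. Origin: in the handle plate, 85 mm above the bench; axes as the jig's. Starts at jig x 0, y -20 mm (1.5 mm play while locked), slides 90 mm in +y to the stop (origin at y +70). About 2 N friction; stays where left.

How it is judged (in metres and radians):
On the way:
1. the pin is pulled out, turned into its rest notch and let go, and stays out, with the shuttle still at its locked place (z of pin in the frame of jig above 0.115 m and value of joint pin_turn above 0.87 rad and contact force between the fingers and pin below 0.3 N and y of shuttle in the frame of jig below -0.008 m), for 0.3 s.
At the end, for the whole second after the job is handed in: The shuttle rests within 12 mm of its end stop under the test head, and the spring pin is still parked in its rest notch: at least 10 mm above its locked height and its T-bar turned at least 50 degrees (0.87 rad) (z of pin in the frame of jig above 0.115 m and value of joint pin_turn above 0.87 rad and y of shuttle in the frame of jig above 0.058 m and linear speed of shuttle below 0.01 m/s); the robot touches nothing.
It also fails if it takes over 42 s, if anything falls off the work surface, if the arm or the gripper's body presses on something with over 40 N, if the wrist force passes 120 N, or if a joint passes its speed limit or range.

## Working session

There is one attempt and no reset: what is moved stays moved. The work goes in short steps, Python scripts to look and compute and a tool call to move; the robot and the scene stay as the last step left them, time stands still between calls to the robot, and variables do not carry over. Pictures are saved under pics/ and viewed, and the job is handed in when it is done.

Besides the shell and the picture viewer there is one more tool, called after "Request:" as name(argument=value, ...) on one line, values as JSON. play_rows: Moves the arm, as the interface text tells. Its arguments: {"type":"object","properties":{"series":{"type":"array","items":{"type":"number"}},"jaw":{"type":"number"},"squeeze":{"type":"number"}},"required":["series"]}

```bash
ls; mkdir -p pics; python3 - <<'E'
from plant import *
import cv2,pickle
print(get_state())
for n in("scene","top","wrist"):
    c=capture(n);cv2.imwrite(f"pics/{n}0.png",c["img"]);pickle.dump(c,open(f"{n}0.pkl","wb"))
    print(n,c["K"],c["k1"],c["world_from_camera"])
E
```

```text
pics
{'time_s': 0.0, 'joints': array([ 8.06766538e+01,  2.05915508e+01,  6.34568414e-01, -1.95495470e-02,
       -7.01345684e+01, -1.65075227e+01]), 'qd': array([ 0.05197307, -0.04805789,  0.05108824, -0.06765705,  0.0172775 ,
       -0.06176386]), 'joint_torque': array([ 8.55449780e-04, -5.82713163e+01,  2.93062466e+01,  6.99744925e+00,
        7.11334185e-03, -1.50826386e-04]), 'tcp_pos': array([0.29390447, 0.60708443, 0.20062923]), 'eef_rot': array([   5.15834926,   89.90662226, -110.67917746]), 'contact_force': array([ 0.08868559,  0.11865266, -0.23788003]), 'moment': array([0.01977181, 0.00908518, 0.02752242]), 'gripper_width': 0.08760137612967836}
scene [[445.97604674   0.         278.7752215 ]
 [  0.         445.97604674 216.68375996]
 [  0.           0.           1.        ]] -0.052437032540225526 [[-0.12602433  0.85021356 -0.51113088  0.8986296 ]
 [ 0.99199478  0.10384261 -0.07185455  0.02259769]
 [-0.00801454 -0.51609458 -0.8564941   0.64112476]
 [ 0.          0.          0.          1.        ]]
top [[418.03245005   0.         277.97725639]
 [  0.         418.03245005 203.23018666]
 [  0.           0.           1.        ]] -0.11723051739005927 [[-0.00726805 -0.99888296  0.04669052  0.50995252]
 [-0.99996164  0.00748832  0.00454442 -0.03899032]
 [-0.00488897 -0.0466557  -0.99889907  0.75256995]
 [ 0.          0.          0.          1.        ]]
wrist [[307.62346552   0.         275.07538801]
 [  0.         307.62346552 212.31683609]
 [  0.           0.           1.        ]] -0.02651800801114639 [[-0.4366124  -0.8557142  -0.27770994  0.36874159]
 [-0.8996479   0.41591015  0.13286237  0.57076419]
 [ 0.00181017  0.30785052 -0.95143301  0.38378201]
 [ 0.          0.          0.          1.        ]]
```

View pics/scene0.png

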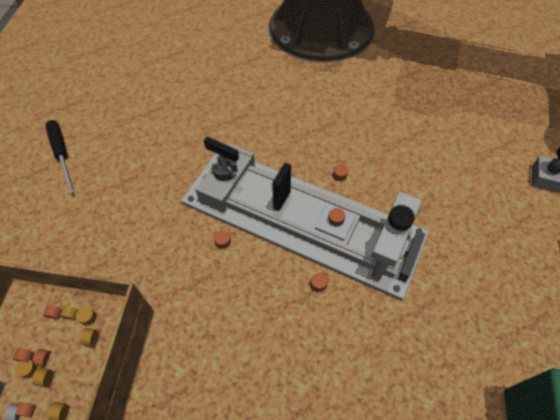

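View pics/top0.png

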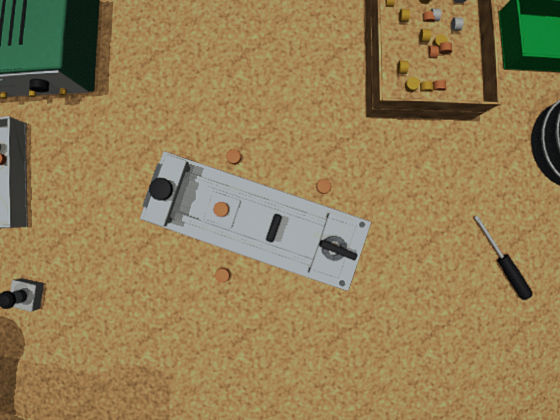

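The top view shows the pin T-bar at about (338,249), the handle plate at (274,228) and the head with its knob at (160,188). The jig's +y runs left and slightly up. I'll enlarge these for corner picks.

```bash
python3 - <<'E'
import cv2
i=cv2.imread("pics/top0.png");cv2.imwrite("pics/t_a.png",cv2.resize(i[195:305,250:390],None,fx=5.5,fy=5.4,interpolation=cv2.INTER_CUBIC))
cv2.imwrite("pics/t_b.png",cv2.resize(i[140:240,130:260],None,fx=6,fy=6,interpolation=cv2.INTER_CUBIC))
i=cv2.imread("pics/scene0.png");cv2.imwrite("pics/s_a.png",cv2.resize(i[125:225,175:305],None,fx=6,fy=6,interpolation=cv2.INTER_CUBIC))
E
```

```text
(no output)
```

View pics/t_a.png

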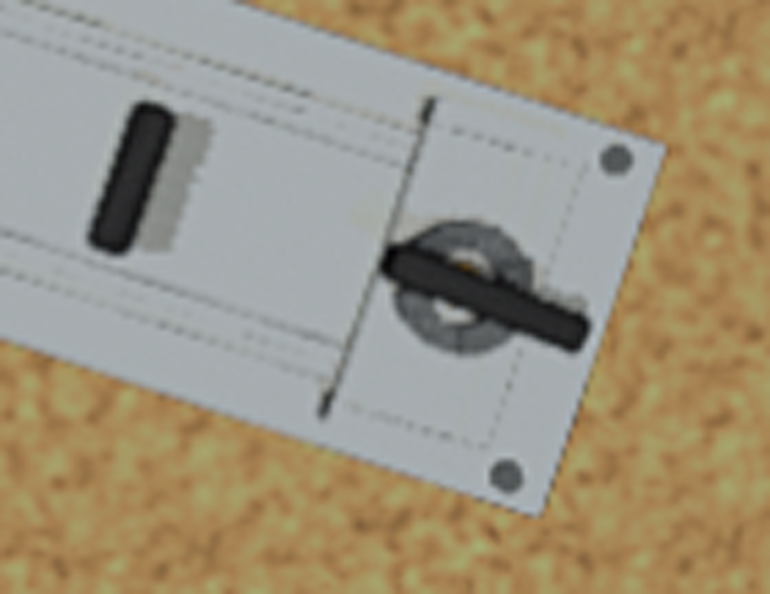

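View pics/t_b.png

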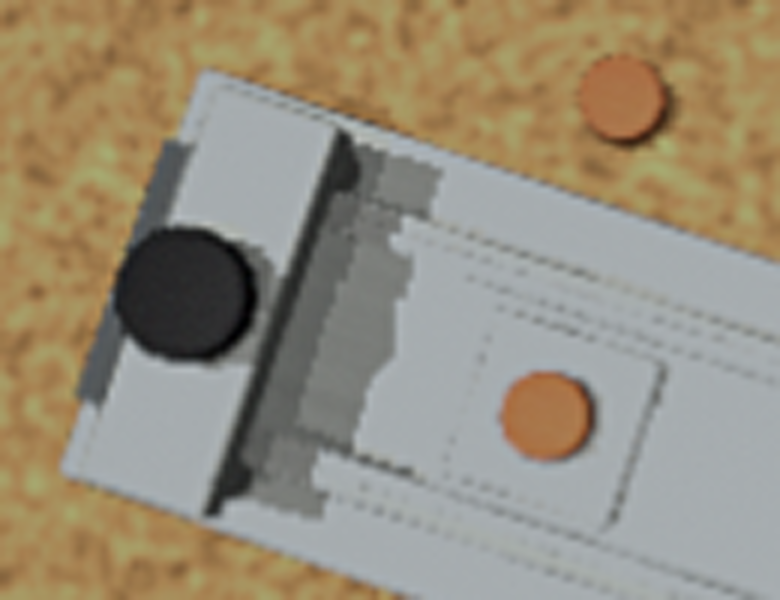

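View pics/s_a.png

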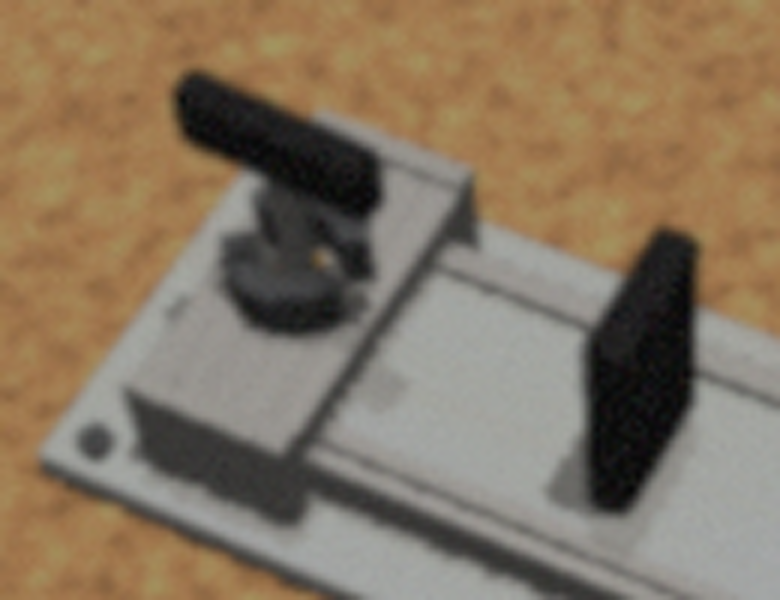

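```bash
cat > h.py <<'E'
import numpy as np,cv2,pickle
from scipy.spatial.transform import Rotation as R
def ray(c,u,v):
    d=np.array([c["k1"],0,0,0,0.])
    p=cv2.undistortPoints(np.array([[[u,v]]],float),c["K"],d)[0,0]
    T=c["world_from_camera"];return T[:3,3],T[:3,:3]@[p[0],p[1],1]
def atz(c,u,v,z):
    o,d=ray(c,u,v);return o+d*(z-o[2])/d[2]
def proj(c,P):
    T=np.linalg.inv(c["world_from_camera"]);P=np.atleast_2d(P)
    return cv2.projectPoints(P,cv2.Rodrigues(T[:3,:3])[0],T[:3,3],c["K"],np.array([c["k1"],0,0,0,0.]))[0][:,0]
E
python3 - <<'E'
from h import *
c=pickle.load(open("top0.pkl","rb"))
f=lambda x,y,z:atz(c,250+(x+.5)/5.5-.5,195+(y+.5)/5.4-.5,z)
def show(n,a,b):
    d=b-a;print(n,a.round(4),b.round(4),"mid",((a+b)/2).round(4),"len",np.linalg.norm(d).round(4),"ang",np.degrees(np.arctan2(d[1],d[0])).round(2))
show("tbar",f(583,337,.116),f(388,259,.116))
show("plate",f(110,249,.105),f(153,105,.105))
show("baseend",f(542,515,.012),f(667,147,.012))
show("long",f(667,147,.012),f(235,2,.012))
show("bridge edge",f(325,415,.048),f(430,98,.048))
show("collar",f(393,290,.067),f(535,287,.067));show("collar",f(463,220,.067),f(463,355,.067))
E
```

```text
tbar [ 0.4568 -0.1537  0.116 ] [ 0.4794 -0.0998  0.116 ] mid [ 0.4681 -0.1267  0.116 ] len 0.0585 ang 67.33
plate [ 0.4823 -0.0227  0.105 ] [ 0.5235 -0.035   0.105 ] mid [ 0.5029 -0.0288  0.105 ] len 0.043 ang -16.75
baseend [ 0.39   -0.1587  0.012 ] [ 0.5102 -0.2006  0.012 ] mid [ 0.4501 -0.1796  0.012 ] len 0.1274 ang -19.21
long [ 0.5102 -0.2006  0.012 ] [ 0.5591 -0.0612  0.012 ] mid [ 0.5347 -0.1309  0.012 ] len 0.1477 ang 70.7
bridge edge [ 0.4278 -0.0865  0.048 ] [ 0.5262 -0.1197  0.048 ] mid [ 0.477  -0.1031  0.048 ] len 0.1039 ang -18.61
collar [ 0.4676 -0.1058  0.067 ] [ 0.4681 -0.1483  0.067 ] mid [ 0.4679 -0.1271  0.067 ] len 0.0425 ang -89.37
collar [ 0.4886 -0.127   0.067 ] [ 0.4477 -0.1265  0.067 ] mid [ 0.4682 -0.1268  0.067 ] len 0.0409 ang 179.42
```

```bash
cat >> h.py <<'E'
def go(p,yawz,s=None):
    from plant import get_state
    s=s or get_state();M=R.from_euler('xyz',s["eef_rot"],degrees=True).as_matrix()
    y0=np.degrees(np.arctan2(M[1,2],M[0,2]))
    dy=(yawz-y0+180)%360-180
    print("tcp",s["tcp_pos"].round(4),"yawz",y0.round(2),"J",s["joints"].round(1),"x",M[:,0].round(3),"F",s["contact_force"].round(2),"w",s["gripper_width"],"t",s["time_s"])
    d=np.array(p)-s["tcp_pos"]
    print("tool delta",(M.T@d).round(4),"spin rad",(-np.radians(dy)).round(4),"tool y,z",M[:,1].round(3),M[:,2].round(3))
E
python3 - <<'E'
from h import *
go([.468,-.127,.17],-22.7); go([.468,-.127,.17],157.3)
E
```

```text
tcp [0.2939 0.6072 0.2008] yawz -115.83 J [ 80.7  20.6   0.6  -0.  -70.1 -16.5] x [-0.    -0.001 -1.   ] F [ 0.27  0.19 -0.92] w 0.08765544450898369 t 0.15
tool delta [0.0316 0.4766 0.5849] spin rad -1.6255 tool y,z [ 0.9   -0.436  0.   ] [-0.436 -0.9    0.001]
tcp [0.2939 0.6072 0.2008] yawz -115.83 J [ 80.7  20.6   0.6  -0.  -70.1 -16.5] x [-0.    -0.001 -1.   ] F [ 0.27  0.19 -0.92] w 0.08765544450898369 t 0.15
tool delta [0.0316 0.4766 0.5849] spin rad 1.5161 tool y,z [ 0.9   -0.436  0.   ] [-0.436 -0.9    0.001]
```

```bash
python3 - <<'E'
from h import *
c=pickle.load(open("scene0.pkl","rb"))
f=lambda x,y:(175+(x+.5)/6-.5,125+(y+.5)/6-.5)
def P(x,y,z):return (np.array([.468,-.127,0])+R.from_euler('z',-18.9,degrees=True).apply([x,y+.125,z]))
# plate top corners & tbar
a=P(.0,-.125,.105)
t=np.radians(67.3);u=np.array([np.cos(t),np.sin(t),0])
for n,q in [("tbar- ",a-u*.03),("tbar+",a+u*.03),("plate top",P(0,-.02,.105)),("base corner",P(.065,-.1775,.012)),("bridge c",P(0.0,-.1,.048))]:
    p=proj(c,q)[0];print(n,((p[0]-175)*6).round(),((p[1]-125)*6).round())
E
```

```text
tbar-  180.0 100.0
tbar+ 373.0 189.0
plate top 640.0 286.0
base corner 38.0 456.0
bridge c 379.0 309.0
```

Request:
play_rows(series=[0,0.0238,0.0292,0,0,0.0238,0.0292,0,0,0.0238,0.0292,0,0,0.0238,0.0292,0,0,0.0238,0.0292,0], jaw=100)

```text
time_s: 0.57
tcp_pos: [0.3376, 0.4223, 0.2012]
eef_rot: [0.7, 90.0, -115.1]
contact_force: [0.8, 0.1, 0.2]
gripper_width: 0.0877
```

Request:
play_rows(series=[0,0.0238,0.0292,0,0,0.0238,0.0292,0,0,0.0238,0.0292,0,0,0.0238,0.0292,0,0,0.0238,0.0292,0])

```text
time_s: 0.98
tcp_pos: [0.3809, 0.2391, 0.2016]
eef_rot: [-163.7, 90.0, 80.5]
contact_force: [1.3, 0.6, 0.3]
gripper_width: 0.0876
```

Request:
play_rows(series=[0,0.0238,0.0292,0,0,0.0238,0.0292,0,0,0.0238,0.0292,0,0,0.0238,0.0292,0,0,0.0238,0.0292,0])

```text
time_s: 1.4
tcp_pos: [0.4244, 0.056, 0.2018]
eef_rot: [155.6, 90.0, 39.8]
contact_force: [1.4, 1.0, -0.9]
gripper_width: 0.0876
```

Request:
play_rows(series=[0,0.0238,0.0292,0,0,0.0238,0.0292,0,0,0.0238,0.0292,0,0,0.0238,0.0292,0,0,0.0238,0.0292,0])

```text
time_s: 1.82
tcp_pos: [0.468, -0.1275, 0.2017]
eef_rot: [133.2, 90.0, 17.4]
contact_force: [0.4, 1.4, 0.0]
gripper_width: 0.0879
```

Request:
play_rows(series=[0,0,0,0.12,0,0,0,0.12,0,0,0,0.12,0,0,0,0.12,0,0,0,0.12])

```text
time_s: 2.23
tcp_pos: [0.4678, -0.1258, 0.2013]
eef_rot: [-37.3, 90.0, 172.2]
contact_force: [-0.8, 0.0, -0.4]
gripper_width: 0.0877
```

Request:
play_rows(series=[0,0,0,0.12,0,0,0,0.12,0,0,0,0.12,0,0,0,0.12,0,0,0,0.12])

```text
time_s: 2.65
tcp_pos: [0.4679, -0.1255, 0.2014]
eef_rot: [-8.3, 90.0, 166.7]
contact_force: [-0.7, 0.7, 0.4]
gripper_width: 0.0875
```

Request:
play_rows(series=[0,0,0,0.12,0,0,0,0.12,0,0,0,0.076,0,0,0,0,0,0,0,0], jaw=60)

```text
time_s: 3.07
tcp_pos: [0.468, -0.1255, 0.2015]
eef_rot: [8.1, 90.0, 165.6]
contact_force: [0.4, 0.3, -1.0]
gripper_width: 0.0599
```

```bash
python3 - <<'E'
from h import *
from plant import capture
go([.468,-.127,.135],157.3)
c=capture("wrist");cv2.imwrite("pics/w1.png",c["img"]);pickle.dump(c,open("w1.pkl","wb"))
E
```

```text
tcp [ 0.468  -0.1255  0.2015] yawz 157.46 J [  8.3   2.3 -22.6  -0.  -65.1 -30.8] x [-0.  0. -1.] F [ 0.35  0.28 -1.03] w 0.05992619098615898 t 3.0667
tool delta [ 0.0665  0.0014 -0.0006] spin rad 0.0028 tool y,z [-0.383 -0.924  0.   ] [-0.924  0.383  0.   ]
```

View pics/w1.png

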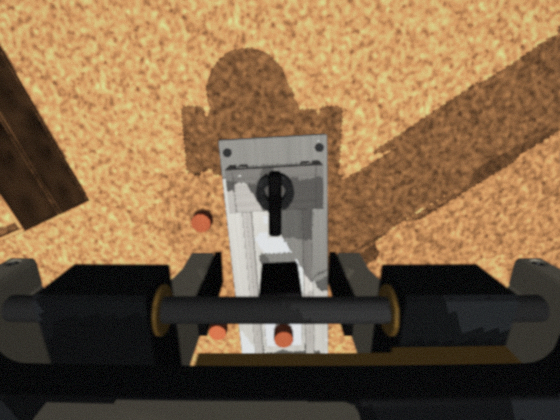

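The wrist view shows the T-bar upright from (275,172) to (275,235), centred between the fingers at about x=205 and x=345. I'll check that against the measurement.

```bash
python3 - <<'E'
from h import *
c=pickle.load(open("w1.pkl","rb"))
a=atz(c,275,173,.116);b=atz(c,275,234,.116);print(a,b,(a+b)/2,np.degrees(np.arctan2(*(b-a)[[1,0]])),np.linalg.norm(a-b))
print(proj(c,[.468,-.127,.116]))
E
```

```text
[ 0.45434601 -0.15655179  0.116     ] [ 0.47656544 -0.1031616   0.116     ] [ 0.46545572 -0.12985669  0.116     ] 67.40435374446177 0.05782919347346249
[[273.63027687 208.25922854]]
```

Request:
play_rows(series=[0.025,0.0025,0,0,0.025,0,0,0,0.025,0,0,0,0.02,0,0,0,0.01,0,0,0])

```text
time_s: 3.53
tcp_pos: [0.4655, -0.1278, 0.0942]
eef_rot: [21.7, 89.8, 179.1]
contact_force: [-0.7, 0.2, -0.2]
gripper_width: 0.0524
```

Request:
play_rows(series=[0.009,0,0,0,0,0,0,0,0,0,0,0,0,0,0,0,0,0,0,0])

```text
time_s: 3.95
tcp_pos: [0.468, -0.1278, 0.0886]
eef_rot: [-155.1, 89.9, 2.3]
contact_force: [0.2, 1.3, -0.0]
gripper_width: 0.0525
```

Request:
play_rows(series=[0,0,0,0,0,0,0,0,0,0,0,0,0,0,0,0,0,0,0,0], jaw=0, squeeze=40)

```text
time_s: 4.37
tcp_pos: [0.4672, -0.1278, 0.0877]
eef_rot: [-155.8, 90.0, 1.5]
contact_force: [-0.4, -0.1, -0.1]
gripper_width: 0.025
```

Request:
play_rows(series=[0,0,0,0,0,0,0,0,0,0,0,0,0,0,0,0,0,0,0,0])

```text
time_s: 4.78
tcp_pos: [0.4675, -0.1279, 0.0876]
eef_rot: [-174.9, 90.0, -17.6]
contact_force: [2.6, -3.2, -2.3]
gripper_width: 0.0109
```

Request:
play_rows(series=[0,0,0,0,-0.006,0,0,0,-0.006,0,0,0,-0.006,0,0,0,-0.005,0,0,0])

```text
time_s: 5.2
tcp_pos: [0.4675, -0.1279, 0.1104]
eef_rot: [-163.5, 90.0, -6.2]
contact_force: [5.7, -5.2, -8.7]
gripper_width: 0.0109
```

Request:
play_rows(series=[0,0,0,0,0,0,0,0,0,0,0,0,0,0,0,0,0,0,0,0])

```text
time_s: 5.62
tcp_pos: [0.4675, -0.1279, 0.11]
eef_rot: [-169.3, 90.0, -12.0]
contact_force: [5.8, -4.2, -8.5]
gripper_width: 0.0108
```

```bash
python3 - <<'E'
from h import *
from plant import capture
go([.468,-.127,.11],157.3)
c=capture("scene");cv2.imwrite("pics/s2.png",cv2.resize(c["img"][100:240,160:320],None,fx=4,fy=4))
E
```

```text
tcp [ 0.4675 -0.1279  0.11  ] yawz 157.3 J [  8.    7.4 -30.1   0.  -52.5 -30.7] x [ 0. -0. -1.] F [ 5.77 -4.23 -8.48] w 0.010780898577023981 t 5.6167
tool delta [ 0.     -0.001  -0.0001] spin rad 0.0 tool y,z [-0.386 -0.923 -0.   ] [-0.923  0.386 -0.   ]
```

View pics/s2.png

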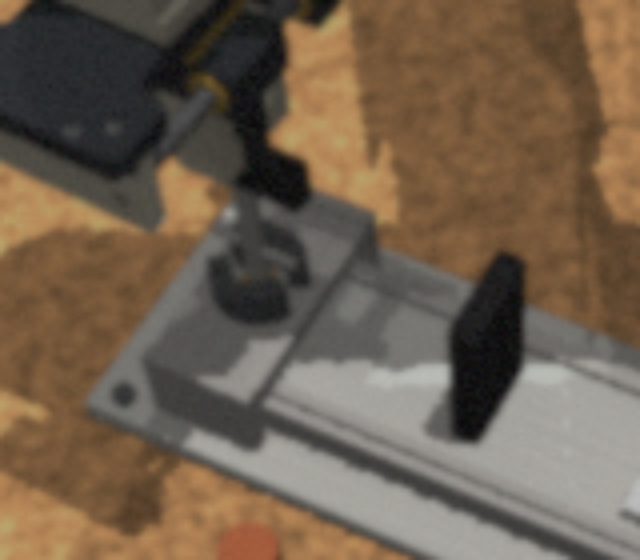

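Request:
play_rows(series=[0,0,-0.0005,0,0,0,0,-0.06,0,0,0,-0.1,0,0,0,-0.1,0,0,0,-0.1])

```text
time_s: 6.08
tcp_pos: [0.4675, -0.1279, 0.1098]
eef_rot: [-32.3, 90.0, 145.9]
contact_force: [4.9, -2.8, -8.6]
gripper_width: 0.011
```

Request:
play_rows(series=[0,0,0,-0.1,0,0,0,-0.1,0,0,0,-0.1,0,0,0,-0.1,0,0,0,-0.1])

```text
time_s: 6.5
tcp_pos: [0.4675, -0.1279, 0.1098]
eef_rot: [-62.3, 90.0, 144.6]
contact_force: [5.0, -2.0, -8.9]
gripper_width: 0.0105
```

Request:
play_rows(series=[0,0,0,-0.1,0,0,0,-0.1,0,0,0,-0.1,0,0,0,-0.1,0,0,0,-0.1])

```text
time_s: 6.92
tcp_pos: [0.4676, -0.1279, 0.1098]
eef_rot: [-99.0, 90.0, 136.5]
contact_force: [3.8, -3.4, -9.3]
gripper_width: 0.0109
```

Request:
play_rows(series=[0,0,0,-0.02,0,0,0,0,0,0,0,0,0,0,0,0,0,0,0,0])

```text
time_s: 7.33
tcp_pos: [0.4676, -0.1279, 0.1098]
eef_rot: [-96.0, 90.0, 140.3]
contact_force: [5.3, -2.7, -8.5]
gripper_width: 0.0106
```

```bash
python3 - <<'E'
from h import *
from plant import capture
go([.468,-.127,.11],157.3+79)
c=capture("scene");cv2.imwrite("pics/s3.png",cv2.resize(c["img"][100:240,160:320],None,fx=4,fy=4))
E
```

```text
tcp [ 0.4676 -0.1279  0.1098] yawz -123.63 J [  8.    7.4 -30.1  -0.  -52.5  48.4] x [-0.  0. -1.] F [ 5.29 -2.69 -8.47] w 0.010604282902596504 t 7.3333
tool delta [-0.0002 -0.0002 -0.001 ] spin rad 0.0012 tool y,z [ 0.833 -0.554 -0.   ] [-0.554 -0.833 -0.   ]
```

View pics/s3.png

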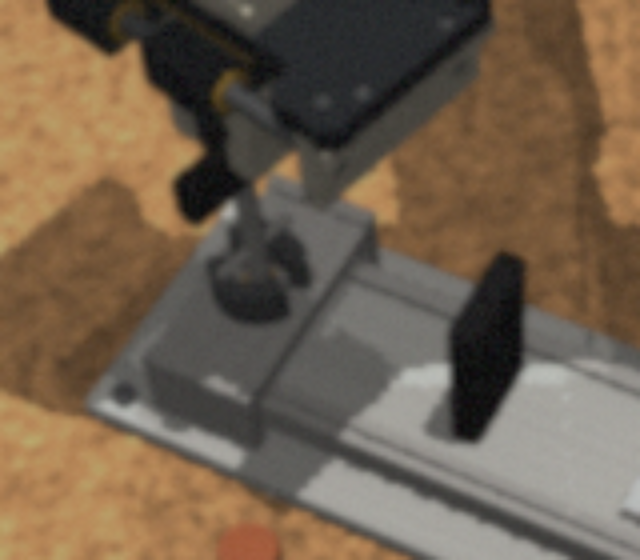

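Request:
play_rows(series=[0.003,0,0,0,0.004,0,0,0,0,0,0,0,0,0,0,0,0,0,0,0])

```text
time_s: 7.8
tcp_pos: [0.4676, -0.1279, 0.103]
eef_rot: [-76.9, 90.0, 159.5]
contact_force: [4.5, -1.9, -7.7]
gripper_width: 0.0108
```

Request:
play_rows(series=[0,0,0,0,0,0,0,0,0,0,0,0,0,0,0,0,0,0,0,0], jaw=50)

```text
time_s: 8.22
tcp_pos: [0.4675, -0.128, 0.1038]
eef_rot: [150.4, 90.0, 26.8]
contact_force: [0.2, -0.5, 1.1]
gripper_width: 0.0385
```

Request:
play_rows(series=[-0.01,0,0,0,-0.02,0,0,0,-0.025,0,0,0,-0.025,0,0,0,-0.01,0,0,0])

```text
time_s: 8.63
tcp_pos: [0.4692, -0.1283, 0.1979]
eef_rot: [117.5, 89.7, -6.1]
contact_force: [0.8, -0.1, 1.3]
gripper_width: 0.044
```

```bash
python3 - <<'E'
from h import *
from plant import capture
go([.502,-.028,.19],71.1)
go([.502,-.028,.19],71.1+180)
c=capture("scene");cv2.imwrite("pics/s4.png",cv2.resize(c["img"][100:240,160:320],None,fx=4,fy=4))
c=capture("wrist");cv2.imwrite("pics/w4.png",c["img"]);pickle.dump(c,open("w4.pkl","wb"))
E
```

```text
tcp [ 0.4692 -0.1283  0.1979] yawz -123.59 J [  8.    2.5 -23.    0.1 -64.3  48.4] x [ 0.005 -0.001 -1.   ] F [ 0.77 -0.09  1.27] w 0.04398982234579197 t 8.6333
tool delta [ 0.008  -0.0282 -0.1017] spin rad 2.8852 tool y,z [ 0.833 -0.553  0.004] [-0.553 -0.833 -0.002]
tcp [ 0.4692 -0.1283  0.1979] yawz -123.59 J [  8.    2.5 -23.    0.1 -64.3  48.4] x [ 0.005 -0.001 -1.   ] F [ 0.77 -0.09  1.27] w 0.04398982234579197 t 8.6333
tool delta [ 0.008  -0.0282 -0.1017] spin rad -0.2564 tool y,z [ 0.833 -0.553  0.004] [-0.553 -0.833 -0.002]
```

View pics/s4.png

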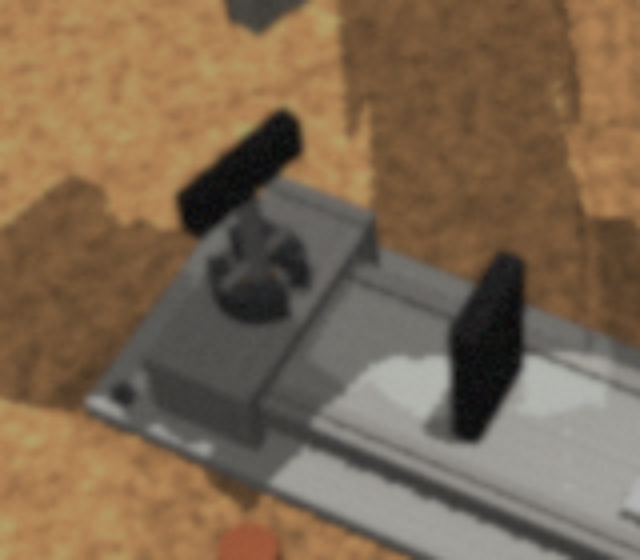

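View pics/w4.png

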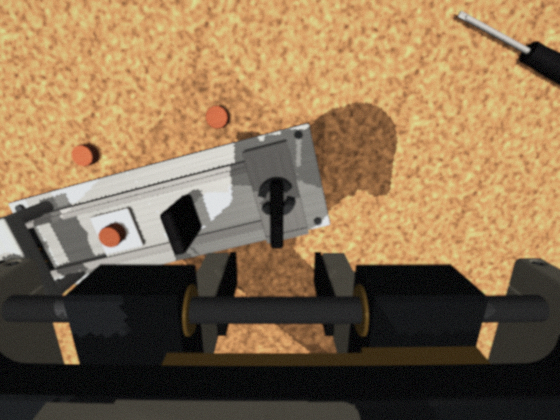

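Request:
play_rows(series=[0,-0.007,-0.025,0,0,-0.007,-0.025,0,0,-0.007,-0.025,0,0,-0.007,-0.025,0,0,0,0,-0.1], jaw=65)

```text
time_s: 9.15
tcp_pos: [0.5004, -0.0264, 0.1928]
eef_rot: [-73.0, 90.0, 169.0]
contact_force: [0.0, -1.2, 0.6]
gripper_width: 0.0567
```

Request:
play_rows(series=[0,0,0,-0.1,0,0,0,-0.056,0,0,0,0,0,0,0,0,0,0,0,0])

```text
time_s: 9.57
tcp_pos: [0.4993, -0.0294, 0.1932]
eef_rot: [-60.7, 90.0, -169.8]
contact_force: [-0.8, -0.4, 0.4]
gripper_width: 0.057
```

```bash
python3 - <<'E'
from h import *
from plant import capture
go([.5025,-.0285,.078],71.1+180)
c=capture("wrist");cv2.imwrite("pics/w5.png",c["img"]);pickle.dump(c,open("w5.pkl","wb"))
print(proj(c,[[.5025,-.0285,.105],[.468,-.127,.1305]]))
E
```

```text
tcp [ 0.4993 -0.0294  0.1932] yawz -109.09 J [ 19.2   4.3 -21.6  -0.  -64.1  51.7] x [-0.001 -0.    -1.   ] F [-0.75 -0.36  0.44] w 0.05696880701516647 t 9.5667
tool delta [ 0.1152  0.0028 -0.0019] spin rad -0.0033 tool y,z [ 0.945 -0.327 -0.001] [-0.327 -0.945  0.   ]
[[272.68577427 204.65681136]
 [396.07081184 213.60516879]]
```

View pics/w5.png

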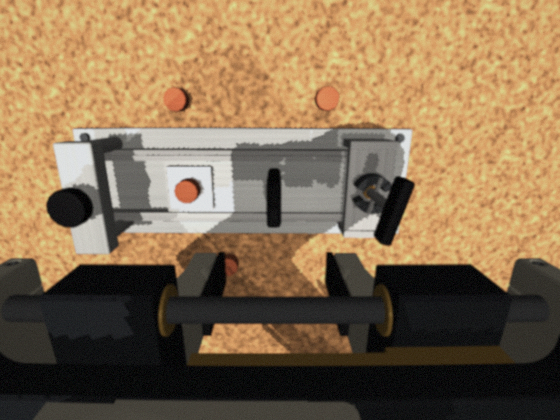

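The plate is centred at (274,198), between the fingers, and the T-bar stands parked across at about (395,210). Descending now.

Request:
play_rows(series=[0.025,0.002,-0.001,0,0.025,0,0,0,0.025,0,0,0,0.025,0,0,0,0.01,0,0,0])

```text
time_s: 10.03
tcp_pos: [0.4998, -0.0295, 0.0806]
eef_rot: [-61.7, 89.8, -170.8]
contact_force: [-0.2, -0.4, -0.0]
gripper_width: 0.0569
```

Request:
play_rows(series=[0.005,0,0,0,0,0,0,0,0,0,0,0,0,0,0,0,0,0,0,0])

```text
time_s: 10.45
tcp_pos: [0.5028, -0.0287, 0.0798]
eef_rot: [123.8, 89.9, 14.8]
contact_force: [-0.7, 0.3, -0.6]
gripper_width: 0.0572
```

Request:
play_rows(series=[0,0,0,0,0,0,0,0,0,0,0,0,0,0,0,0,0,0,0,0], jaw=0, squeeze=20)

```text
time_s: 10.87
tcp_pos: [0.5019, -0.0289, 0.0786]
eef_rot: [124.8, 90.0, 15.8]
contact_force: [0.2, -0.1, 0.4]
gripper_width: 0.0296
```

Request:
play_rows(series=[0,0,0,0,0,0,0,0,0,0,0,0,0,0,0,0,0,0,0,0])

```text
time_s: 11.28
tcp_pos: [0.502, -0.0287, 0.0785]
eef_rot: [169.2, 90.0, 60.3]
contact_force: [-0.9, 2.4, -0.5]
gripper_width: 0.0128
```

```bash
python3 - <<'E'
from h import *
from plant import capture
go([.5025,-.0285,.078],71.1+180)
c=capture("scene");cv2.imwrite("pics/s6.png",cv2.resize(c["img"][80:280,140:440],None,fx=2.6,fy=2.6))
E
```

```text
tcp [ 0.502  -0.0287  0.0785] yawz -108.95 J [ 19.1  11.3 -30.2  -0.  -48.5  51.9] x [ 0.  0. -1.] F [-0.89  2.41 -0.47] w 0.012832082685585115 t 11.2833
tool delta [ 0.0005  0.0004 -0.0004] spin rad -0.0009 tool y,z [ 0.946 -0.325  0.   ] [-0.325 -0.946 -0.   ]
```

View pics/s6.png

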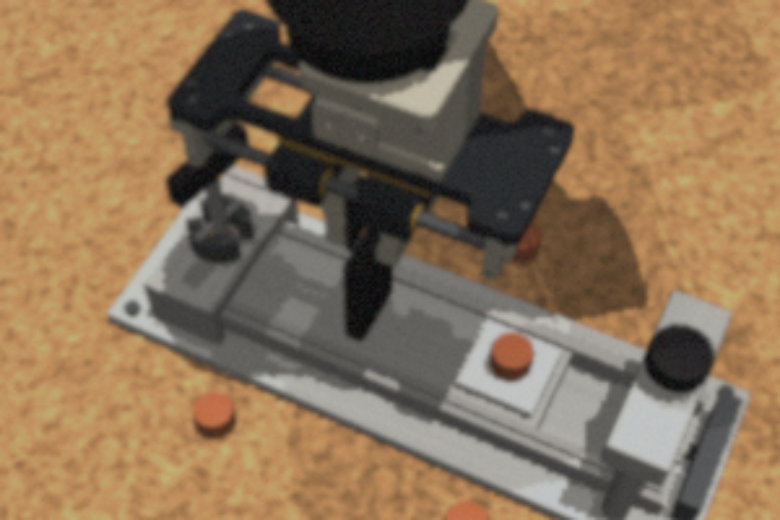

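Request:
play_rows(series=[0,0,-0.005,0,0,0,-0.01,0,0,0,-0.01,0,0,0,-0.01,0,0,0,-0.01,0])

```text
time_s: 11.75
tcp_pos: [0.517, 0.0145, 0.0786]
eef_rot: [39.5, 90.0, -69.5]
contact_force: [2.0, -3.5, -1.9]
gripper_width: 0.0126
```

Request:
play_rows(series=[0,0,-0.01,0,0,0,-0.01,0,0,0,-0.01,0,0,0,-0.006,0,0,0,-0.004,0])

```text
time_s: 12.17
tcp_pos: [0.5303, 0.0527, 0.0786]
eef_rot: [117.6, 89.9, 8.7]
contact_force: [4.3, -3.9, -2.1]
gripper_width: 0.0128
```

Request:
play_rows(series=[0,0,-0.002,0,0,0,0,0,0,0,0,0,0,0,0,0,0,0,0,0])

```text
time_s: 12.58
tcp_pos: [0.5308, 0.0539, 0.0786]
eef_rot: [144.9, 89.9, 35.9]
contact_force: [6.2, -1.0, -4.1]
gripper_width: 0.0128
```

```bash
python3 - <<'E'
from h import *
from plant import capture
go([.5025+.0291,-.0285+.0851,.078],71.1+180)
E
```

```text
tcp [0.5308 0.0539 0.0786] yawz -108.95 J [ 26.9  13.9 -26.6  -0.  -49.4  44.2] x [ 0.001  0.001 -1.   ] F [ 6.19 -0.96 -4.15] w 0.01279604323063563 t 12.5833
tool delta [ 0.0006 -0.0001 -0.0028] spin rad -0.0009 tool y,z [ 0.946 -0.325  0.001] [-0.325 -0.946 -0.001]
```

Request:
play_rows(series=[0,0.0005,-0.001,0,0,0,-0.001,0,0,0,-0.001,0,0,0,0,0,0,0,0,0])

```text
time_s: 13.0
tcp_pos: [0.5316, 0.056, 0.0786]
eef_rot: [166.4, 90.0, 57.4]
contact_force: [2.7, -1.6, -2.1]
gripper_width: 0.0127
```

Request:
play_rows(series=[0,0,-0.001,0,0,0,-0.001,0,0,0,0,0,0,0,0,0,0,0,0,0])

```text
time_s: 13.42
tcp_pos: [0.5316, 0.0565, 0.0785]
eef_rot: [-15.2, 89.9, -124.2]
contact_force: [2.9, -8.7, 0.2]
gripper_width: 0.0131
```

It travelled 90.2 mm and the force rose at the end, so it is at the stop. Next: release and retreat.

Request:
play_rows(series=[0,0,0.001,0,0,0,0,0,0,0,0,0,0,0,0,0,0,0,0,0], jaw=50)

```text
time_s: 13.83
tcp_pos: [0.5317, 0.0573, 0.0786]
eef_rot: [-125.9, 90.0, 125.1]
contact_force: [-0.2, 0.2, 0.2]
gripper_width: 0.04
```

Request:
play_rows(series=[-0.01,0,0,0,-0.02,0,0,0,-0.03,0,0,0,-0.03,0,0,0,-0.03,0,0,0])

```text
time_s: 14.25
tcp_pos: [0.5316, 0.0569, 0.2007]
eef_rot: [41.8, 90.0, -67.1]
contact_force: [0.9, 0.4, -0.7]
gripper_width: 0.0436
```

Request:
play_rows(series=[-0.02,0,0,0,0,-0.02,0,0,0,-0.02,0,0,0,0,0,0,0,0,0,0])

```text
time_s: 14.67
tcp_pos: [0.4936, 0.0703, 0.2198]
eef_rot: [140.6, 89.9, 31.7]
contact_force: [1.3, -0.2, 0.8]
gripper_width: 0.0438
```

```bash
python3 - <<'E'
from h import *
from plant import capture
go([.5025,-.0285,.078],71.1+180)
c=capture("scene");cv2.imwrite("pics/s7.png",cv2.resize(c["img"][80:280,140:440],None,fx=2.6,fy=2.6))
c=capture("wrist");cv2.imwrite("pics/w7.png",c["img"])
E
```

```text
tcp [0.4936 0.0703 0.2198] yawz -108.88 J [ 30.7   2.9 -19.5  -0.  -67.5  40.4] x [ 0.002  0.001 -1.   ] F [ 1.34 -0.21  0.77] w 0.04384616035238972 t 14.6667
tool delta [0.1418 0.0402 0.0908] spin rad 0.0003 tool y,z [ 0.946 -0.324  0.001] [-0.324 -0.946 -0.001]
```

View pics/s7.png

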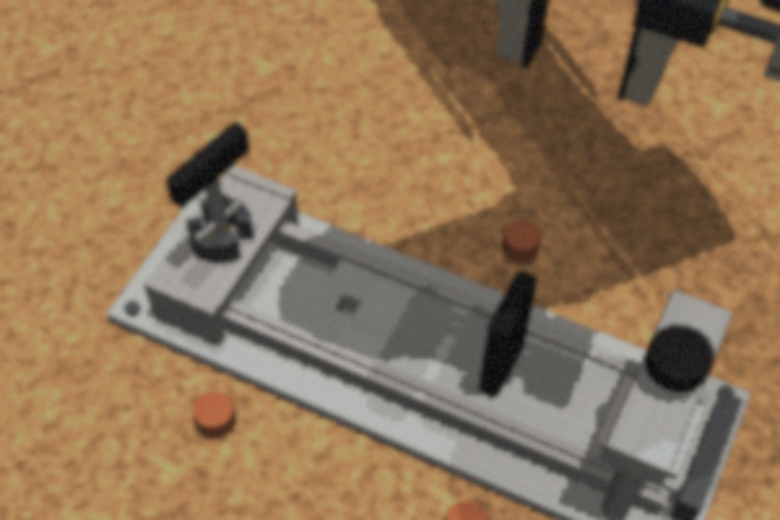

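View pics/w7.png

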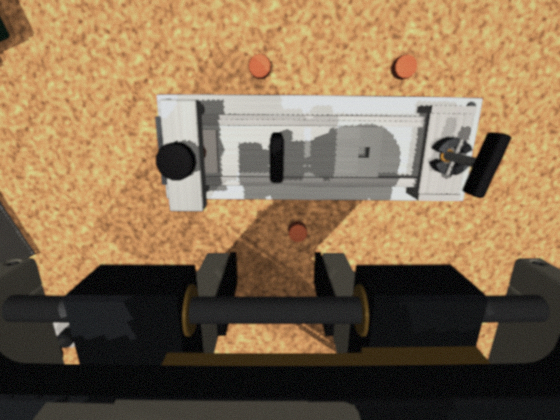

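The cup is under the head, the handle plate is at the stop end (wrist view (277,157)), and the T-bar is still up and turned (490,163). The arm is clear, so I'm handing in.

```bash
python3 -c "
from plant import close_job
print(close_job())"
```

```text
the job is handed in; nothing more can be done
None
```

The job is done and handed in at about 14.8 s of the 42 s allowed; the hand-in gave no verdict.

- **Pin:** I gripped the T-bar and lifted it about 22 mm, where the spring pulled with about 8.5 N. I turned it about 79° anticlockwise from its start about 4° the other way, lowered it 7 mm into the rest notch and let go. The pictures then showed it staying out, with the shuttle still in its locked place.
- **Shuttle:** I gripped the handle plate and slid it 90.2 mm, until the force along the slide rose to about 9 N at the stop. Then I released it and moved the arm clear.
- **Last checks:** the final pictures show the cup under the test head, the handle plate at the stop end and the T-bar still raised and turned. The arm was about 0.1 m above everything, with only about 1.6 N of noise on the force reading.
- **Disagreements:** the top and wrist cameras differed by 2 to 4 mm on the pin position, so I used a value between them. There was also a side load of about 6–7 N while lifting and turning the pin and while sliding. No check failed.

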